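# Fit the stirrer on the chocolate mixer's drive shaft

## Robot

A 7-joint arm with a two-finger parallel gripper is mounted at the origin on the work surface. World frame = base frame: x ahead of the robot, y to its left, z up, the work surface at z = 0. Lengths are in m, angles in rad, forces in N, time in s.
With the tool pointing down it reaches from about 0.4 to 0.9 m from the base axis. Payload 5.6 kg.
Tool frame: the origin (TCP) lies on the centre line of the jaws, within the pads' length; the fingertips stand 14 mm ahead of it and the grasp point (between the pads) lies 5 mm behind it; z points along the fingers, y is the line along which they close (so a half turn about z gives the same grasp; the last joint's range is limited). The gripper opens to 92 mm and grips with 3 to 60 N. Pads are 20 mm wide; open, the fingers measure 128 mm over their backs; the gripper's body (75 mm by 189 mm) begins 69 mm behind the grasp point.
Start: joints at [-1.155, 0.468, -0.012, 1.603, 0.006, 1.071, -0.056], TCP at [0.288, 0.583, 0.229] pointing down, gripper open.
Joint ranges: [-2.53, 2.53], [-0.31, 2.02], [-1.57, 1.55], [0.28, 2.44], [-1.29, 4.43], [0.15, 1.84], [-2.92, 2.92]. Speed limits (rad/s): [2.57, 2.57, 3.14, 3.14, 3.14, 3.14, 3.14].

## Interface

Orientations are given as a unit quaternion [w, x, y, z].
In Python, from workcell import get_state, viewer, job, outline_of, mark_of gives the robot as it stands.
- The arm moves only by the tool drive_tool, never from a script. Its argument "increments" is a list of rows, each an object with "offset": the shift along the tool's x, y, z normalised to -1 to 1, where 1 is 0.25 m, a list of three; "spin": the turn about the tool's z normalised to -1 to 1, where 1 is pi rad. In form: [{"offset": [tx, ty, tz], "spin": spin}, ...]. A call has 1 to 12 rows; each row shifts and turns the commanded pose from where the row before left it, along the tool's axes as they then stand; what a row does not reach is not made up. A row lasts 1/12 s, in which the tool goes at most 41.7 mm and 7.16 degrees, less where a joint would pass 70% of its speed; a pose out of reach is approached as far as the arm can. A call with a number of a shift or a turn outside -1 to 1 is refused whole. A call with a gripper value outside its range is refused whole. "hand" is the gripper's target within -1 to 1 (shut at 1, half-way at 0, fully open at -1), set as the call begins (left out, the last holds). The fingers move at their own pace and stop on an object; the grip force is fixed at half the most. Time passes only in rows, so rows that do not move let the fingers close. It gives the time, the measured TCP pose, the force, the opening and the grip force at its end, in the units of the state.
- get_state(): the state, without advancing time (a new reading comes with each control period).
- viewer.read_camera(name): name is "scene" or "top" or "wrist"; returns (picture, depth): 384x512x3 uint8, red, green, blue; 384x512 float32, m along the optical axis (not along the pixel's ray), 0 where there is no reading.
- viewer.calibration(name): a dict with "K" (3x3 intrinsics, pixels), "position" and "attitude" of the camera in the world. Camera axes: x right, y up, looking along -z (the intrinsics and any distortion apply to the point x, -y, -z); pixel columns grow to the right and rows downward; lengths in m; the calibration is good to about 2 mm. A picture is of the moment at which its call begins: read the wrist's pose just before it. calibration takes no time and is no camera call; for the wrist camera it gives the pose at the moment of the call.
- job.close_job(): hands the job in; it is judged then, once.
Trained networks look in the newest picture that a camera, given by its name, has taken for a name from the list of things; names that differ only in an ending like _2 or _b are one class to them, and where a whole thing is asked for, a point or a joint stands for the part that bears it (a point fixed in the world has none). Each returns a list of dicts, best first, with "confidence" (0 to 1); they miss things now and then, are a little off and sometimes report something else, mostly with a low value. They report only what shows in the picture. A call takes as long as a camera call.
- outline_of(target, camera): "mask" (384x512 bool, what is visible of it) and "location" ([column, row] in pixels, amid what is visible of it).
- mark_of(target, camera): "location" ([column, row] in pixels: a listed point, or the origin of a listed thing).
The state is a dict: "time_s": time; "qpos": joint angles; "qvel": joint speeds; "joint_torque": joint torques, N m; "ee_pos": TCP position; "ee_rot": TCP orientation; "wrist_force": force on the tool from outside, world axes, zero at the start; "torque": the same for the moment, N m; "opening": finger opening in m; "grasp_force": force on a finger pad.
Only numpy, scipy, OpenCV 4.12 (cv2) and the standard library are available. Lean on these libraries where they do the work, as an engineer would, in place of code of your own. Each camera call takes 0.05 s, during which the arm holds its last target. There are 200 camera calls.

## Task

Take the black four-bladed stirrer by its grip bar and fit it on the upright drive shaft in the mixer's pan: lower it over the shaft until it rests on the shaft's cross pin, turn it gently under light pressure until the slots in its hub find the pin, and let it go fully home on the collar, upright. Never force it or bang it down (keep well below the push of a 4 kg weight), let go, and leave the other things on the table where they are.

Things in the scene. Friction and masses are not known exactly. Their poses are not given: they have to be found in the camera images.
- stirrer_grip (a point): Centre of the grip bar of the black plastic stirrer (220 g, 80 mm high, at first standing on its hub on the table). It lies on the hub's axis, 65 mm above the hub's underside. The bar is 46 mm long (this point's x axis), 16 mm thick (y) and 30 mm high (z, up), and stands on an eight-sided hub 34 mm across flats and 50 mm high.
- hub_foot (a point): Centre of the stirrer hub's underside, same axes as the grip. Bore from below 18 mm wide, 44 mm deep. Two slots in the hub's lower edge, 8 mm wide and 12 mm high, on opposite sides along x, in line with the grip bar; half a turn makes no difference. Four blades 22 mm high stand out at 45 degrees to the bar: two reach 73 mm from the axis, two 45 mm.
- stirrer: The whole stirrer; its origin is the hub foot, same axes.
- mixer: The fixed mixer: round white housing 236 mm wide, shallow steel pan on it (rim 220 mm wide, 91 mm above the table), white control block on its side towards the robot. Origin on the drive shaft's axis at table height; x axis from the control block towards the shaft, z up. Axes are those of the housing, not of the shaft.
- seat (a point): On the shaft's axis, on top of the steel collar (32 mm wide) on which the hub comes to sit: 68 mm above the table, 8 mm above the pan's floor; same axes as the mixer. When the stirrer is home its hub foot is at this point and its grip 65 mm above it.
- pin_middle (a point): Middle of the steel cross pin (6 mm thick, 28 mm long) through the shaft, 5 mm above the seat. A hub out of line rests on it 8 mm too high and goes down when its slots are within about 3 degrees of the pin. The pin's direction is not measured (the axes here are the mixer's): seen from above, the pin lies 20 to 75 degrees anticlockwise of the mixer's x axis, different every time.
- shaft_tip (a point): Top of the drive shaft, on its axis, 40 mm above the seat; axes are the mixer's. The shaft is 16 mm thick, upright; its top 10 mm taper to 6 mm. Its gearbox holds it: it does not turn under light rubbing, only under about 0.2 N m.
- nut_bowl: small round steel bowl of nuts, 130 mm wide, 55 mm high; bystander; origin at the centre of its underside
- sweet_bowl: larger round steel bowl of jelly sweets, 170 mm wide, 60 mm high; bystander; origin at the centre of its underside
- mould: yellow rectangular chocolate mould, 110 x 170 x 28 mm; bystander; origin at the centre of its underside
- scraper_disc: black flat disc 84 mm wide, 6 mm thick, with a round stub 28 mm wide rising to 36 mm; another attachment, not wanted; bystander; origin at the centre of its underside
- jar: closed jar, 70 mm wide, 100 mm high; bystander; origin at the centre of its underside
- cup: small steel cup, 66 mm wide, 60 mm high; bystander; origin at the centre of its underside
- spatula: wood-handled steel spatula, 280 mm long, lying on the table between the robot and the stirrer; bystander

How it is judged:
On the way:
1. the stirrer is lifted off the table (height (world z) of stirrer_grip above 0.1 m), for 0.2 s.
At the end, for the whole second after the job is handed in: The stirrer sits on the shaft's collar with its slots over the pin: its grip point within 5 mm of the shaft's axis and less than 68 mm above the seat (65 mm is home), upright within 0.06 rad, at rest and released (horizontal distance between stirrer_grip and seat below 0.005 m and z of stirrer_grip in the frame of seat between 0.06 and 0.068 m and angle between stirrer_grip's own z axis and vertical below 0.06 rad and linear speed of stirrer below 0.02 m/s); the robot touches nothing.
It fails at once if the stirrer is pressed or knocked against the mixer or shaft with more than 45 N (contact force between stirrer and mixer above 45 N).
It fails at once if another thing on the table is moved more than 30 mm (distance of any of nut_bowl, sweet_bowl, mould, scraper_disc, jar, cup, spatula from where it was at the start of the episode above 0.03 m).
It also fails if it takes over 67 s, if anything falls off the work surface, if the arm or the gripper's body presses on something with over 40 N, if the wrist force passes 120 N, or if a joint passes its speed limit or range.

## Working session

There is one attempt and no reset: what is moved stays moved. The work goes in short steps, Python scripts to look and compute and a tool call to move; the robot and the scene stay as the last step left them, time stands still between calls to the robot, and variables do not carry over. Pictures are saved under pics/ and viewed, at most 10 in all, crops included, and the job is handed in when it is done.

Besides the shell and the picture viewer there is one more tool, called as name(argument=value, ...) on one line, values as JSON. drive_tool: Moves the arm, as the interface text tells. Its arguments: {"type":"object","properties":{"increments":{"type":"array"},"hand":{"type":"number"}},"required":["increments"]}

```bash
mkdir -p pics; cat > h.py <<'E'
import numpy as np, cv2
from scipy.spatial.transform import Rotation as R
from workcell import get_state, viewer, job, outline_of, mark_of
def rot(q): return R.from_quat([q[1],q[2],q[3],q[0]]).as_matrix()
def cal(n):
    c=viewer.calibration(n); a=np.array(c["attitude"],float)
    A=a if a.shape==(3,3) else rot(a)
    return np.array(c["K"]),np.array(c["position"]),A,c
def ray(n,uv,c=None):
    K,p,A,_=c or cal(n); d=np.linalg.solve(K,[uv[0],uv[1],1.]); return p,A@np.array([d[0],-d[1],-d[2]])
def atz(n,uv,z,c=None):
    p,d=ray(n,uv,c); return p+d*(z-p[2])/d[2]
def cloud(n,depth,c=None):
    K,p,A,_=c or cal(n); v,u=np.indices(depth.shape)
    x=(u-K[0,2])/K[0,0]*depth; y=(v-K[1,2])/K[1,1]*depth
    return np.stack([x,-y,-depth],-1)@A.T+p
def proj(n,P,c=None):
    K,p,A,_=c or cal(n); q=A.T@(np.array(P)-p); q=np.array([q[0],-q[1],-q[2]]); r=K@q; return r[:2]/r[2]
def save(n,im): cv2.imwrite("pics/"+n+".png",im[:,:,::-1])
E
python3 - <<'E'
from h import *
s=get_state(); print(s)
for n in("scene","top"):
    im,d=viewer.read_camera(n); save(n,im); c=cal(n); print(n,c[3])
    P=cloud(n,d,c)
    for t in("stirrer","stirrer_grip","hub_foot","mixer","seat","shaft_tip","pin_middle"):
        for m in mark_of(t,n)[:2]:
            l=m["location"]; z={"stirrer_grip":.065,"seat":.068,"shaft_tip":.108,"pin_middle":.073}.get(t,0)
            print(n,t,round(m["confidence"],2),np.round(l,1),atz(n,l,z,c).round(3))
    for m in outline_of("stirrer",n)[:1]:
        Q=P[m["mask"]&(d>0)]; print(m["confidence"],np.median(Q,0).round(3),Q[:,2].max())
E
cd pics; python3 -c "
import cv2,numpy as np
cv2.imwrite('both.png',cv2.resize(np.hstack([cv2.imread('scene.png'),cv2.imread('top.png')]),(800,300)))"
```

```text
{'time_s': 0.0, 'qpos': array([-1.1549902 ,  0.46840346, -0.0115984 ,  1.60362662,  0.00600546,
        1.07137943, -0.05628062]), 'qvel': array([-1.66719886e-03,  4.97300096e-05, -3.28301143e-04,  6.46116819e-04,
        6.42648824e-04,  7.41418912e-04, -8.61324240e-04]), 'joint_torque': array([ 4.98534973e-05, -5.20571995e+01, -1.23760372e-02, -2.43755329e+01,
       -5.66085277e-02,  1.70787913e-02,  1.34141105e-04]), 'ee_pos': array([0.28768842, 0.58224448, 0.22762202]), 'ee_rot': array([-1.38418225e-04,  2.27418521e-01,  9.73796705e-01, -8.80445705e-04]), 'wrist_force': array([ 0.32112895, -0.39878382,  0.10674413]), 'torque': array([-0.02632726, -0.0224421 ,  0.00119495]), 'grasp_force': 0.0, 'opening': 0.09201632777205272}
scene {'K': array([[386.49121014,   0.        , 259.84986179],
       [  0.        , 386.49121014, 193.58162803],
       [  0.        ,   0.        ,   1.        ]]), 'position': array([1.23690291, 0.53204203, 0.85040435]), 'attitude': array([0.38447008, 0.17834611, 0.3697066 , 0.82685698])}
scene stirrer 0.75 [302.4 201.7] [0.435 0.054 0.   ]
scene stirrer 
[... 492 characters left out ...]
[365.13934435,   0.        , 251.84650125],
       [  0.        , 365.13934435, 185.21969191],
       [  0.        ,   0.        ,   1.        ]]), 'position': array([ 0.47803505, -0.01279292,  1.07920975]), 'attitude': array([ 0.7114216 ,  0.0347697 , -0.04469405, -0.70048042])}
top stirrer 0.62 [336.3 216.3] [ 0.512 -0.278  0.   ]
top stirrer_grip 0.53 [339.6 214.8] [ 0.514 -0.271  0.065]
top hub_foot 0.77 [335.3 216.8] [ 0.51  -0.275  0.   ]
top mixer 0.88 [210.1 218.2] [0.5   0.094 0.   ]
top seat 0.88 [208.8 217.3] [0.501 0.091 0.068]
top shaft_tip 0.83 [205.2 211.1] [0.517 0.097 0.108]
top pin_middle 0.64 [207.  218.4] [0.498 0.095 0.073]
0.77 [ 0.511 -0.267  0.053] 0.08428581456748874
```

View pics/top.png

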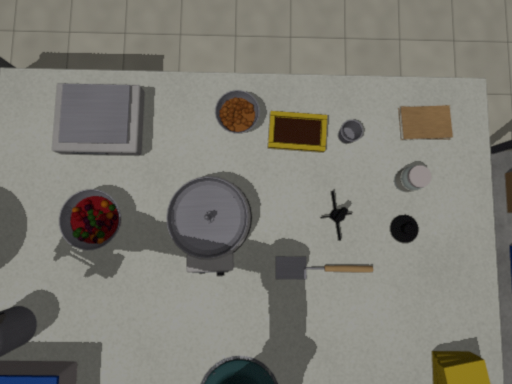

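View pics/scene.png

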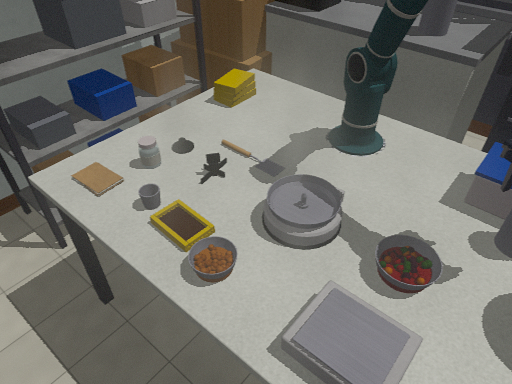

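Top view: stirrer at about (337,215), shaft at about (209,216), control block below the pan at (210,260), spatula at (275–372,268). The scene view agrees with this. I'll go over the mixer first to see the pin.

```bash
cat >> h.py <<'E'
def off(T,ang=None):
    "offset in units to world target T, spin units to bring tool x to world angle ang (deg)"
    s=get_state(); A=rot(s["ee_rot"]); o=A.T@(np.array(T)-s["ee_pos"])/.25
    a=np.degrees(np.arctan2(A[1,0],A[0,0])); print("off units",o.round(4),"rows",(np.linalg.norm(o)/.166).round(1),"toolx ang",a.round(2))
    if ang is not None:
        d=(a-ang+180)%360-180; print("spin",round(d/180,4),"rows",round(abs(d)/7.1,1))
E
python3 - <<'E'
from h import *
s=get_state();A=rot(s["ee_rot"]);K,p,C,c=cal("wrist")
print(A.T@(p-s["ee_pos"]),A.T@C@[0,0,-1],K[0,0],K[0,2])
off([.503-0.0,.095,.30])
E
```

```text
[ 0.07777526  0.00029034 -0.15566457] [-2.74444096e-01 -7.30725028e-04  9.61602779e-01] 343.2813590670888 246.6887248054774
off units [-1.6356 -1.3682 -0.2856] rows 13.0 toolx ang 153.71
```

drive_tool(increments=[{"offset": [-0.126, -0.105, -0.007], "spin": 0}, {"offset": [-0.126, -0.105, -0.007], "spin": 0}, {"offset": [-0.126, -0.105, -0.007], "spin": 0}, {"offset": [-0.126, -0.105, -0.007], "spin": 0}, {"offset": [-0.126, -0.105, -0.007], "spin": 0}, {"offset": [-0.126, -0.105, -0.007], "spin": 0}, {"offset": [-0.126, -0.105, -0.007], "spin": 0}, {"offset": [-0.126, -0.105, -0.007], "spin": 0}, {"offset": [-0.126, -0.105, -0.007], "spin": 0}, {"offset": [-0.126, -0.105, -0.007], "spin": 0}, {"offset": [-0.126, -0.105, -0.007], "spin": 0}, {"offset": [-0.126, -0.105, -0.007], "spin": 0}])

```text
time_s: 1.9
ee_pos: [0.4878, 0.131, 0.2501]
ee_rot: [0.0, 0.227, 0.974, 0.0]
wrist_force: [0.6, 0.3, 0.4]
opening: 0.0918
grasp_force: 0.0
```

drive_tool(increments=[{"offset": [-0.12, -0.1, -0.007], "spin": 0}, {"offset": [0, 0, 0], "spin": 0}, {"offset": [0, 0, 0], "spin": 0}])

```text
time_s: 2.15
ee_pos: [0.5039, 0.0949, 0.2516]
ee_rot: [0.0, 0.23, 0.973, 0.0]
wrist_force: [0.3, 0.7, -1.4]
opening: 0.0919
grasp_force: 0.0
```

```bash
python3 - <<'E'
from h import *
s=get_state();print(s["time_s"],s["ee_pos"],s["ee_rot"])
c=cal("wrist");im,d=viewer.read_camera("wrist");save("w1",im)
np.savez("w1.npz",im=im,d=d,K=c[0],p=c[1],A=c[2])
for t,z in(("seat",.068),("shaft_tip",.108),("pin_middle",.073),("mixer",0)):
    for m in mark_of(t,"wrist")[:2]: print(t,m["confidence"],np.round(m["location"],1),atz("wrist",m["location"],z,c).round(4))
P=cloud("wrist",d,c)
g=(d>0)&(np.hypot(P[...,0]-.503,P[...,1]-.095)<.03)
for lo,hi in((.1,.115),(.085,.1),(.07,.078),(.064,.07)):
    Q=P[g&(P[...,2]>lo)&(P[...,2]<hi)]; print(lo,len(Q),Q.mean(0).round(4) if len(Q) else '')
E
```

```text
2.15 [0.50385736 0.09490305 0.25163447] [3.76935512e-04 2.30019321e-01 9.73185989e-01 3.47600392e-05]
seat 0.96 [245.9 170.4] [0.5033 0.0944 0.068 ]
shaft_tip 0.57 [244.3 181.8] [0.504  0.0926 0.108 ]
shaft_tip 0.41 [  1.2 283.7] [ 0.4898 -0.1683  0.108 ]
pin_middle 0.67 [245.3 167.9] [0.4998 0.0955 0.073 ]
mixer 0.65 [247.6 153.8] [0.4999 0.0982 0.    ]
0.1 154 [0.5007 0.0949 0.1043]
0.085 113 [0.4983 0.096  0.0958]
0.07 84 [0.4978 0.0949 0.0745]
0.064 401 [0.4979 0.0965 0.0674]
```

View pics/w1.png

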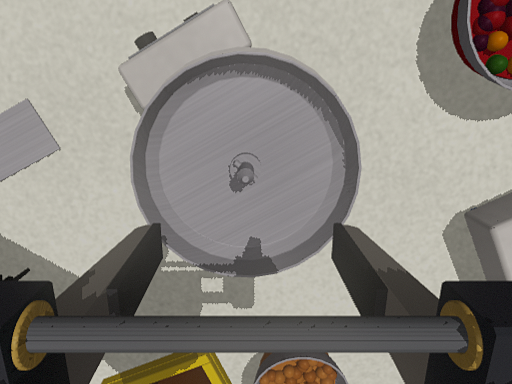

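The wrist view shows the pan centred at about (246,162), the shaft at (243,172) and the control block at the upper left. I'll enlarge the shaft region.

```bash
python3 - <<'E'
from h import *
f=np.load("w1.npz");c=(f["K"],f["p"],f["A"],0);im=f["im"]
cr=cv2.resize(im[140:200,210:285],None,fx=10,fy=10,interpolation=cv2.INTER_CUBIC)
cr=cv2.convertScaleAbs(cr,alpha=1.6,beta=-60);save("w1c",cr)
P=cloud("wrist",f["d"],c)
Q=P[(f["d"]>0)&(P[...,2]>.086)&(P[...,2]<.095)]; Q=Q[np.abs(np.hypot(Q[:,0]-.503,Q[:,1]-.095)-.108)<.015]
from scipy.optimize import least_squares
r=least_squares(lambda v:np.hypot(Q[:,0]-v[0],Q[:,1]-v[1])-v[2],[.5,.095,.11],loss="soft_l1",f_scale=.002);print(r.x,len(Q))
B=P[(f["d"]>0)&(P[...,2]>.03)&(P[...,2]<.085)]; B=B[np.hypot(B[:,0]-r.x[0],B[:,1]-r.x[1])>.122]
B=B[np.hypot(B[:,0]-r.x[0],B[:,1]-r.x[1])<.2]; B=B[B[:,0]<.45];print(len(B),cv2.minAreaRect(B[:,:2].astype(np.float32)))
print("shaft tip proj",proj("",[*r.x[:2],.108],c),proj("",[*r.x[:2],.068],c))
E
```

```text
[0.50138202 0.09454627 0.10694503] 3529
5152 ((0.36736857891082764, 0.08805173635482788), (0.05923690274357796, 0.12998183071613312), 2.6050760746002197)
shaft tip proj [244.94949732 178.36091329] [245.17038923 168.63583755]
```

View pics/w1c.png

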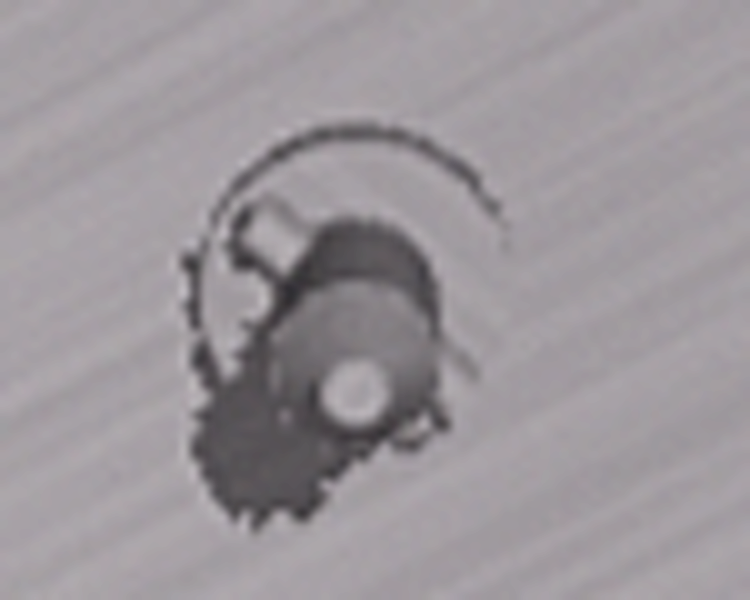

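The enlarged view shows the shaft tip at crop (355,393), and the pin running from about (258,225) to about (430,425), with the lower-right end mostly hidden.

```bash
python3 - <<'E'
from h import *
f=np.load("w1.npz");c=(f["K"],f["p"],f["A"],0)
w=lambda x,y,z:atz("",[210+(x+.5)/10-.5,140+(y+.5)/10-.5],z,c)
t=w(355,393,.108);print("tip",t)
ax=np.array([.5014,.0945])
for a in(t[:2],ax,(t[:2]+ax)/2):
  for x,y in((255,228),(262,222),(430,420),(435,425)):
    d=w(x,y,.073)[:2]-a;print(np.hypot(*d).round(4),np.degrees(np.arctan2(d[1],d[0])).round(1))
for k in range(0,80,5):
  a=np.radians(k); e=[((np.array(proj("",[*(t[:2]+q*.014*np.array([np.cos(a),np.sin(a)])),.073],c))-[210,140]+.5)*10-.5).round() for q in(1,-1)];print(k,*e)
off([.512-.03,-.271,.25])
E
```

```text
tip [0.50182784 0.09442391 0.108     ]
0.0128 -154.8
0.0127 -158.9
0.0138 5.5
0.0145 6.1
0.0125 -153.6
0.0123 -157.8
0.0143 5.1
0.015 5.7
0.0127 -154.2
0.0125 -158.3
0.014 5.3
0.0148 5.9
0 [419. 428.] [293. 182.]
5 [430. 422.] [283. 188.]
10 [440. 415.] [272. 195.]
15 [449. 408.] [263. 203.]
20 [458. 400.] [254. 211.]
25 [466. 391.] [246. 220.]
30 [473. 381.] [239. 230.]
35 [480. 371.] [233. 241.]
40 [485. 361.] [227. 251.]
45 [490. 350.] [223. 263.]
50 [493. 338.] [220. 274.]
55 [496. 326.] [218. 286.]
60 [497. 315.] [217. 298.]
65 [497. 303.] [217. 310.]
70 [496. 291.] [218. 322.]
75 [495. 279.] [220. 334.]
off units [-0.5776 -1.3647  0.0045] rows 8.9 toolx ang 153.88
```

drive_tool(increments=[{"offset": [-0.076, -0.146, 0], "spin": 0}, {"offset": [-0.076, -0.146, 0], "spin": 0}, {"offset": [-0.076, -0.146, 0], "spin": 0}, {"offset": [-0.076, -0.146, 0], "spin": 0}, {"offset": [-0.076, -0.146, 0], "spin": 0}, {"offset": [-0.076, -0.146, 0], "spin": 0}, {"offset": [-0.076, -0.146, 0], "spin": 0}, {"offset": [-0.076, -0.146, 0], "spin": 0}, {"offset": [-0.076, -0.146, 0], "spin": 0}, {"offset": [0, 0, 0], "spin": 0}, {"offset": [0, 0, 0], "spin": 0}])

```text
time_s: 3.32
ee_pos: [0.5105, -0.2745, 0.251]
ee_rot: [-0.0, 0.229, 0.973, -0.0]
wrist_force: [0.1, 0.2, -0.1]
opening: 0.0917
grasp_force: 0.0
```

```bash
python3 - <<'E'
from h import *
c=cal("wrist");im,d=viewer.read_camera("wrist");save("w2",im)
np.savez("w2.npz",im=im,d=d,K=c[0],p=c[1],A=c[2])
for t,z in(("stirrer_grip",.065),("hub_foot",0)):
    for m in mark_of(t,"wrist")[:2]: print(t,m["confidence"],np.round(m["location"],1),atz("wrist",m["location"],z,c).round(4))
P=cloud("wrist",d,c)
for lo,hi in((.076,.09),(.015,.03)):
    Q=P[(d>0)&(P[...,2]>lo)&(P[...,2]<hi)&(np.hypot(P[...,0]-.512,P[...,1]+.271)<.085)]
    print(lo,len(Q),Q.mean(0).round(4),cv2.minAreaRect(Q[:,:2].astype(np.float32)))
    v=np.linalg.eigh(np.cov(Q[:,:2].T))[1][:,1];print("ang",np.degrees(np.arctan2(v[1],v[0])))
E
```

```text
stirrer_grip 0.86 [250.5 174.1] [ 0.5158 -0.2729  0.065 ]
hub_foot 0.6 [247.6 158.3] [ 0.5109 -0.2737  0.    ]
0.076 736 [ 0.5126 -0.2721  0.0793] ((0.5133077502250671, -0.2724449932575226), (0.01605973392724991, 0.045713428407907486), 53.244850158691406)
ang 143.1497707529259
0.015 681 [ 0.5088 -0.272   0.0213] ((0.5132848024368286, -0.2724267840385437), (0.07822614163160324, 0.12515775859355927), 66.94969177246094)
ang -171.53726759444655
```

View pics/w2.png

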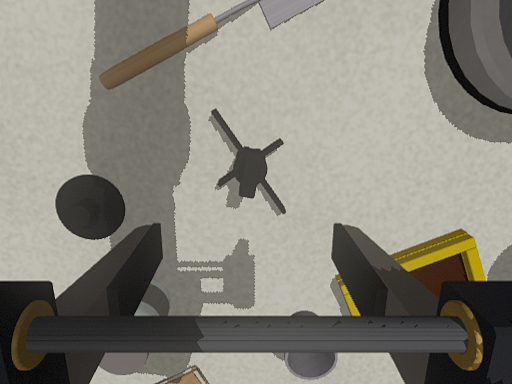

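Wrist view: bar at about (250,172), with the blades at 45° to it. The depth data gives its centre as (0.513,-0.272) and a size of 16×46 mm, which matches. I'll move above it, turn and lower.

```bash
python3 - <<'E'
from h import *
print(get_state()["qpos"].round(3))
off([.5132,-.2723,.067],143.2)
E
```

```text
[ 0.066  0.337  0.457  1.783 -0.169  1.061  1.699]
off units [-0.0095 -0.0043  0.7361] rows 4.4 toolx ang 153.91
spin 0.0595 rows 1.5
```

drive_tool(increments=[{"offset": [-0.0095, -0.0043, 0.08], "spin": 0.03}, {"offset": [0, 0, 0.14], "spin": 0.0295}, {"offset": [0, 0, 0.15], "spin": 0}, {"offset": [0, 0, 0.12], "spin": 0}, {"offset": [0, 0, 0.08], "spin": 0}, {"offset": [0, 0, 0.05], "spin": 0}, {"offset": [0, 0, 0.04], "spin": 0}, {"offset": [0, 0, 0], "spin": 0}, {"offset": [0, 0, 0], "spin": 0}])

```text
time_s: 4.22
ee_pos: [0.5132, -0.2747, 0.087]
ee_rot: [0.0, 0.317, 0.948, 0.0]
wrist_force: [0.7, 0.3, 0.5]
opening: 0.0919
grasp_force: 0.0
```

```bash
python3 - <<'E'
from h import *
off([.5132,-.2723,.067],143.2)
E
```

```text
off units [0.0059 0.0074 0.0798] rows 0.5 toolx ang 143.05
spin -0.0008 rows 0.0
```

drive_tool(increments=[{"offset": [0.006, 0.0074, 0.04], "spin": 0}, {"offset": [0, 0, 0.039], "spin": 0}, {"offset": [0, 0, 0], "spin": 0}, {"offset": [0, 0, 0], "spin": 0}])

```text
time_s: 4.55
ee_pos: [0.5122, -0.2725, 0.0662]
ee_rot: [-0.0, 0.317, 0.948, 0.0]
wrist_force: [0.6, -0.2, -0.3]
opening: 0.0914
grasp_force: 0.0
```

drive_tool(increments=[{"offset": [0, 0, 0], "spin": 0}, {"offset": [0, 0, 0], "spin": 0}, {"offset": [0, 0, 0], "spin": 0}, {"offset": [0, 0, 0], "spin": 0}, {"offset": [0, 0, 0], "spin": 0}, {"offset": [0, 0, 0], "spin": 0}, {"offset": [0, 0, 0], "spin": 0}, {"offset": [0, 0, 0], "spin": 0}, {"offset": [0, 0, 0], "spin": 0}, {"offset": [0, 0, 0], "spin": 0}], hand=1)

```text
time_s: 5.38
ee_pos: [0.5125, -0.2726, 0.0666]
ee_rot: [0.0, 0.317, 0.948, 0.0]
wrist_force: [-0.1, -0.4, -0.3]
opening: 0.0277
grasp_force: 0.0
```

drive_tool(increments=[{"offset": [0, 0, 0], "spin": 0}, {"offset": [0, 0, 0], "spin": 0}, {"offset": [0, 0, 0], "spin": 0}, {"offset": [0, 0, 0], "spin": 0}, {"offset": [0, 0, 0], "spin": 0}, {"offset": [0, 0, 0], "spin": 0}])

```text
time_s: 5.88
ee_pos: [0.5125, -0.2726, 0.0665]
ee_rot: [-0.0, 0.317, 0.948, 0.0]
wrist_force: [-0.4, -0.0, -1.5]
opening: 0.016
grasp_force: 30.0
```

drive_tool(increments=[{"offset": [0, 0, -0.03], "spin": 0}, {"offset": [0, 0, -0.06], "spin": 0}, {"offset": [0, 0, -0.1], "spin": 0}, {"offset": [0, 0, -0.15], "spin": 0}, {"offset": [0, 0, -0.15], "spin": 0}, {"offset": [0, 0, -0.13], "spin": 0}, {"offset": [0, 0, -0.08], "spin": 0}, {"offset": [0, 0, 0], "spin": 0}, {"offset": [0, 0, 0], "spin": 0}, {"offset": [0, 0, 0], "spin": 0}])

```text
time_s: 6.72
ee_pos: [0.5116, -0.272, 0.2404]
ee_rot: [-0.001, 0.317, 0.948, 0.0]
wrist_force: [-0.7, 0.7, -2.4]
opening: 0.0158
grasp_force: 30.0
```

```bash
python3 - <<'E'
from h import *
print(get_state()["qpos"].round(3))
off([.5018,.0944,.24],203)
E
```

```text
[ 0.036  0.355  0.5    1.794 -0.194  1.044  1.533]
off units [0.9133 1.1471 0.0032] rows 8.8 toolx ang 143.01
spin -0.3333 rows 8.4
```

drive_tool(increments=[{"offset": [0.05, 0.063, 0], "spin": 0}, {"offset": [0.09, 0.113, 0], "spin": 0}, {"offset": [0.099, 0.124, 0], "spin": 0}, {"offset": [0.099, 0.124, 0], "spin": 0}, {"offset": [0.099, 0.124, 0], "spin": 0}, {"offset": [0.099, 0.124, 0], "spin": 0}, {"offset": [0.099, 0.124, 0], "spin": 0}, {"offset": [0.099, 0.124, 0], "spin": 0}, {"offset": [0.08, 0.1, 0], "spin": 0}, {"offset": [0.06, 0.076, 0], "spin": 0}, {"offset": [0.04, 0.051, 0], "spin": 0}, {"offset": [0, 0, 0], "spin": 0}])

```text
time_s: 7.72
ee_pos: [0.5009, 0.098, 0.2395]
ee_rot: [-0.002, 0.314, 0.949, -0.001]
wrist_force: [0.3, 0.4, -1.6]
opening: 0.0159
grasp_force: 30.0
```

drive_tool(increments=[{"offset": [0, 0, 0], "spin": -0.02}, {"offset": [0, 0, 0], "spin": -0.03}, {"offset": [0, 0, 0], "spin": -0.036}, {"offset": [0, 0, 0], "spin": -0.036}, {"offset": [0, 0, 0], "spin": -0.036}, {"offset": [0, 0, 0], "spin": -0.036}, {"offset": [0, 0, 0], "spin": -0.036}, {"offset": [0, 0, 0], "spin": -0.03}, {"offset": [0, 0, 0], "spin": -0.02}, {"offset": [0, 0, 0], "spin": -0.01}, {"offset": [0, 0, 0], "spin": 0}, {"offset": [0, 0, 0], "spin": 0}])

```text
time_s: 8.72
ee_pos: [0.502, 0.0926, 0.2404]
ee_rot: [-0.001, -0.131, 0.991, -0.0]
wrist_force: [0.7, 0.4, -1.7]
opening: 0.0158
grasp_force: 30.0
```

```bash
python3 - <<'E'
from h import *
s=get_state();print(s["ee_pos"],s["qpos"].round(3),s["wrist_force"])
off([.5018,.0944,.185],195)
c=cal("wrist");im,d=viewer.read_camera("wrist");save("w3",im)
P=cloud("wrist",d,c)
z=s["ee_pos"][2]
Q=P[(d>0)&(P[...,2]>.13)&(P[...,2]<z+.016)&(np.hypot(P[...,0]-.5018,P[...,1]-.0944)<.085)]
H=np.histogram(Q[:,2],bins=np.arange(.13,.27,.005));print([(round(b,3),n) for n,b in zip(*H) if n])
for m in mark_of("stirrer_grip","wrist")[:1]: print(m,atz("",m["location"],z-.002,c))
for m in mark_of("hub_foot","wrist")[:1]: print(m,atz("",m["location"],z-.067,c))
E
```

```text
[0.50198284 0.09260068 0.24042904] [-0.415  0.216  0.193  1.937 -0.049  0.995  1.633] [ 0.68963702  0.36005291 -1.67273762]
off units [-0.0017  0.0072  0.2217] rows 1.3 toolx ang -164.94
spin 0.0003 rows 0.0
[(np.float64(0.17), np.int64(32)), (np.float64(0.175), np.int64(302)), (np.float64(0.18), np.int64(329)), (np.float64(0.185), np.int64(375)), (np.float64(0.19), np.int64(546)), (np.float64(0.195), np.int64(1070)), (np.float64(0.2), np.int64(134)), (np.float64(0.205), np.int64(94)), (np.float64(0.21), np.int64(40)), (np.float64(0.215), np.int64(37)), (np.float64(0.22), np.int64(192)), (np.float64(0.225), np.int64(164)), (np.float64(0.23), np.int64(257)), (np.float64(0.235), np.int64(292)), (np.float64(0.24), np.int64(327)), (np.float64(0.245), np.int64(358)), (np.float64(0.25), np.int64(3371)), (np.float64(0.255), np.int64(107))]
{'location': [244.7, 254.4], 'confidence': 0.76} [0.5038967  0.09252746 0.23842904]
{'location': [245.7, 206.8], 'confidence': 0.61} [0.50065378 0.09190057 0.17342904]
```

View pics/w3.png

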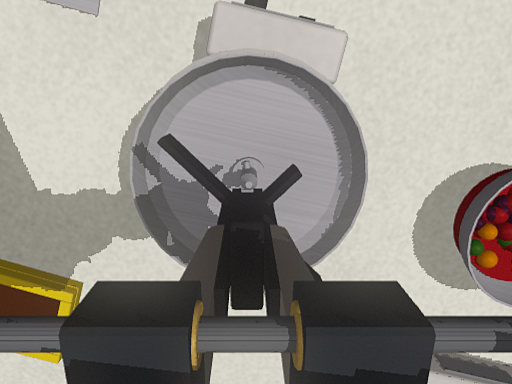

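View: the stirrer is held upright, hub at about (247,210), with the shaft tip just visible at (248,170).

drive_tool(increments=[{"offset": [-0.0017, 0.0072, 0.06], "spin": 0}, {"offset": [0, 0, 0.08], "spin": 0}, {"offset": [0, 0, 0.05], "spin": 0}, {"offset": [0, 0, 0.03], "spin": 0}, {"offset": [0, 0, 0], "spin": 0}, {"offset": [0, 0, 0], "spin": 0}, {"offset": [0, 0, 0], "spin": 0}])

```text
time_s: 9.45
ee_pos: [0.5032, 0.0958, 0.1874]
ee_rot: [0.001, -0.132, 0.991, 0.0]
wrist_force: [-0.7, -0.7, -1.8]
opening: 0.0157
grasp_force: 30.0
```

```bash
python3 - <<'E'
from h import *
off([.5018,.0944,.165],195)
c=cal("wrist");im,d=viewer.read_camera("wrist")
print(get_state()["wrist_force"])
E
```

```text
off units [ 0.0068 -0.0039  0.0895] rows 0.5 toolx ang -164.81
spin 0.0011 rows 0.0
[-0.1830658  -0.17742326 -2.09586254]
```

drive_tool(increments=[{"offset": [0.005, -0.003, 0], "spin": 0}, {"offset": [0, 0, 0], "spin": 0}, {"offset": [0, 0, 0], "spin": 0}, {"offset": [0, 0, 0], "spin": 0}, {"offset": [0, 0, 0], "spin": 0}])

```text
time_s: 9.92
ee_pos: [0.5016, 0.0947, 0.1868]
ee_rot: [0.0, -0.132, 0.991, 0.0]
wrist_force: [-0.4, -0.3, -2.1]
opening: 0.0161
grasp_force: 30.0
```

drive_tool(increments=[{"offset": [0, 0, 0.01], "spin": 0}, {"offset": [0, 0, 0.01], "spin": 0}, {"offset": [0, 0, 0.01], "spin": 0}, {"offset": [0, 0, 0.01], "spin": 0}, {"offset": [0, 0, 0.01], "spin": 0}, {"offset": [0, 0, 0.01], "spin": 0}, {"offset": [0, 0, 0.01], "spin": 0}, {"offset": [0, 0, 0], "spin": 0}])

```text
time_s: 10.58
ee_pos: [0.5012, 0.0946, 0.1685]
ee_rot: [-0.0, -0.132, 0.991, -0.0]
wrist_force: [-0.4, 0.7, -2.3]
opening: 0.0159
grasp_force: 30.0
```

```bash
python3 - <<'E'
from h import *
off([.5018,.0944,.155],195)
s=get_state();print(s["wrist_force"],s["torque"])
E
```

```text
off units [-0.0023 -0.0014  0.0541] rows 0.3 toolx ang -164.8
spin 0.0011 rows 0.0
[-0.37535913  0.66245285 -2.26478461] [ 0.05163075 -0.01705187 -0.0006818 ]
```

drive_tool(increments=[{"offset": [0, 0, 0.008], "spin": 0}, {"offset": [0, 0, 0.008], "spin": 0}, {"offset": [0, 0, 0.008], "spin": 0}, {"offset": [0, 0, 0.008], "spin": 0}, {"offset": [0, 0, 0], "spin": 0}])

```text
time_s: 11.0
ee_pos: [0.5012, 0.0946, 0.1606]
ee_rot: [-0.0, -0.132, 0.991, -0.0]
wrist_force: [-0.2, 0.1, -1.9]
opening: 0.0159
grasp_force: 30.0
```

drive_tool(increments=[{"offset": [0, 0, 0.008], "spin": 0}, {"offset": [0, 0, 0.008], "spin": 0}, {"offset": [0, 0, 0.008], "spin": 0}, {"offset": [0, 0, 0], "spin": 0}, {"offset": [0, 0, 0], "spin": 0}])

```text
time_s: 11.42
ee_pos: [0.5014, 0.0946, 0.1549]
ee_rot: [-0.0, -0.132, 0.991, -0.0]
wrist_force: [-0.2, 0.4, -2.0]
opening: 0.0158
grasp_force: 30.0
```

drive_tool(increments=[{"offset": [0, 0, 0.008], "spin": 0}, {"offset": [0, 0, 0.008], "spin": 0}, {"offset": [0, 0, 0.008], "spin": 0}, {"offset": [0, 0, 0.008], "spin": 0}, {"offset": [0, 0, 0], "spin": 0}, {"offset": [0, 0, 0], "spin": 0}])

```text
time_s: 11.92
ee_pos: [0.5013, 0.0946, 0.1468]
ee_rot: [-0.0, -0.132, 0.991, -0.0]
wrist_force: [-0.4, -0.7, -1.8]
opening: 0.0158
grasp_force: 30.0
```

drive_tool(increments=[{"offset": [0, 0, 0.004], "spin": 0}, {"offset": [0, 0, 0.004], "spin": 0}, {"offset": [0, 0, 0], "spin": 0}, {"offset": [0, 0, 0], "spin": 0}])

```text
time_s: 12.25
ee_pos: [0.5015, 0.0945, 0.145]
ee_rot: [-0.0, -0.132, 0.991, -0.0]
wrist_force: [-0.1, -1.2, -1.8]
opening: 0.0159
grasp_force: 30.0
```

drive_tool(increments=[{"offset": [0, 0, 0.004], "spin": 0}, {"offset": [0, 0, 0], "spin": 0}, {"offset": [0, 0, 0], "spin": 0}])

```text
time_s: 12.5
ee_pos: [0.5015, 0.0945, 0.144]
ee_rot: [-0.0, -0.132, 0.991, -0.0]
wrist_force: [-1.2, -1.6, -1.8]
opening: 0.0157
grasp_force: 30.0
```

drive_tool(increments=[{"offset": [0, 0, 0.004], "spin": 0}, {"offset": [0, 0, 0], "spin": 0}, {"offset": [0, 0, 0], "spin": 0}])

```text
time_s: 12.75
ee_pos: [0.5014, 0.0945, 0.143]
ee_rot: [-0.0, -0.132, 0.991, -0.0]
wrist_force: [0.3, -2.5, -1.9]
opening: 0.0157
grasp_force: 30.0
```

drive_tool(increments=[{"offset": [0, 0, 0.004], "spin": 0}, {"offset": [0, 0, 0], "spin": 0}, {"offset": [0, 0, 0], "spin": 0}])

```text
time_s: 13.0
ee_pos: [0.5014, 0.0946, 0.142]
ee_rot: [-0.0, -0.132, 0.991, -0.0]
wrist_force: [0.1, -1.9, -2.6]
opening: 0.0157
grasp_force: 30.0
```

drive_tool(increments=[{"offset": [0, 0, 0.003], "spin": 0}, {"offset": [0, 0, 0], "spin": 0}, {"offset": [0, 0, 0], "spin": 0}])

```text
time_s: 13.25
ee_pos: [0.5015, 0.0945, 0.1413]
ee_rot: [-0.0, -0.132, 0.991, -0.0]
wrist_force: [-0.8, -1.6, -1.6]
opening: 0.0157
grasp_force: 30.0
```

drive_tool(increments=[{"offset": [0, 0, 0.003], "spin": 0}, {"offset": [0, 0, 0], "spin": 0}, {"offset": [0, 0, 0], "spin": 0}])

```text
time_s: 13.5
ee_pos: [0.5016, 0.0945, 0.1407]
ee_rot: [0.0, -0.132, 0.991, -0.0]
wrist_force: [-1.3, -2.5, -0.3]
opening: 0.0157
grasp_force: 30.0
```

drive_tool(increments=[{"offset": [0, 0, 0.002], "spin": 0}, {"offset": [0, 0, 0], "spin": 0}, {"offset": [0, 0, 0], "spin": 0}])

```text
time_s: 13.75
ee_pos: [0.5017, 0.0944, 0.1403]
ee_rot: [0.0, -0.132, 0.991, -0.0]
wrist_force: [-1.6, -3.7, 2.5]
opening: 0.016
grasp_force: 30.0
```

```bash
python3 - <<'E'
from h import *
off([.5018,.0944,.1345],203)
s=get_state();print(s["wrist_force"],s["torque"],s["ee_pos"])
E
```

```text
off units [-0.0004 -0.0003  0.0231] rows 0.1 toolx ang -164.8
spin -0.0434 rows 1.1
[-1.57137039 -3.73290029  2.52011811] [-0.82548355  0.34808157  0.0594212 ] [0.50168557 0.0944486  0.14027341]
```

drive_tool(increments=[{"offset": [0, 0, 0.002], "spin": -0.008}, {"offset": [0, 0, 0], "spin": -0.008}, {"offset": [0, 0, 0], "spin": -0.008}, {"offset": [0, 0, 0], "spin": 0}])

```text
time_s: 14.08
ee_pos: [0.5015, 0.0945, 0.1395]
ee_rot: [-0.0, -0.17, 0.985, -0.0]
wrist_force: [-0.4, -3.4, 0.7]
opening: 0.016
grasp_force: 30.0
```

drive_tool(increments=[{"offset": [0, 0, 0], "spin": -0.008}, {"offset": [0, 0, 0], "spin": -0.008}, {"offset": [0, 0, 0], "spin": 0}])

```text
time_s: 14.33
ee_pos: [0.5012, 0.0946, 0.1394]
ee_rot: [-0.0, -0.195, 0.981, 0.0]
wrist_force: [-1.0, -2.7, -0.4]
opening: 0.0159
grasp_force: 30.0
```

drive_tool(increments=[{"offset": [0, 0, 0.003], "spin": 0}, {"offset": [0, 0, 0], "spin": 0}, {"offset": [0, 0, 0], "spin": 0}])

```text
time_s: 14.58
ee_pos: [0.5013, 0.0946, 0.1386]
ee_rot: [-0.0, -0.194, 0.981, 0.0]
wrist_force: [-1.5, -3.8, -0.4]
opening: 0.0159
grasp_force: 30.0
```

drive_tool(increments=[{"offset": [0, 0, 0.003], "spin": 0}, {"offset": [0, 0, 0], "spin": 0}, {"offset": [0, 0, 0], "spin": 0}])

```text
time_s: 14.83
ee_pos: [0.5014, 0.0946, 0.138]
ee_rot: [-0.0, -0.194, 0.981, -0.0]
wrist_force: [-2.0, -3.0, -1.6]
opening: 0.0157
grasp_force: 30.0
```

drive_tool(increments=[{"offset": [0, 0, 0.004], "spin": 0}, {"offset": [0, 0, 0.004], "spin": 0}, {"offset": [0, 0, 0], "spin": 0}, {"offset": [0, 0, 0], "spin": 0}])

```text
time_s: 15.17
ee_pos: [0.5015, 0.0945, 0.136]
ee_rot: [-0.0, -0.194, 0.981, -0.0]
wrist_force: [-0.9, -3.6, -0.8]
opening: 0.0156
grasp_force: 30.0
```

drive_tool(increments=[{"offset": [0, 0, 0.004], "spin": 0}, {"offset": [0, 0, 0], "spin": 0}, {"offset": [0, 0, 0], "spin": 0}])

```text
time_s: 15.42
ee_pos: [0.5015, 0.0945, 0.135]
ee_rot: [0.0, -0.194, 0.981, -0.0]
wrist_force: [-1.1, -4.6, -1.2]
opening: 0.0157
grasp_force: 30.0
```

drive_tool(increments=[{"offset": [0, 0, 0.003], "spin": 0}, {"offset": [0, 0, 0], "spin": 0}, {"offset": [0, 0, 0], "spin": 0}])

```text
time_s: 15.67
ee_pos: [0.5015, 0.0945, 0.1344]
ee_rot: [0.0, -0.194, 0.981, -0.0]
wrist_force: [-1.9, -4.4, 1.4]
opening: 0.0156
grasp_force: 30.0
```

drive_tool(increments=[{"offset": [0, 0, 0.003], "spin": 0}, {"offset": [0, 0, 0], "spin": 0}, {"offset": [0, 0, 0], "spin": 0}])

```text
time_s: 15.92
ee_pos: [0.5016, 0.0946, 0.1344]
ee_rot: [0.0, -0.194, 0.981, 0.0]
wrist_force: [-4.3, -5.9, 8.0]
opening: 0.0155
grasp_force: 30.0
```

drive_tool(increments=[{"offset": [0, 0, 0.002], "spin": 0}, {"offset": [0, 0, 0], "spin": 0}, {"offset": [0, 0, 0], "spin": 0}])

```text
time_s: 16.17
ee_pos: [0.5017, 0.0946, 0.1343]
ee_rot: [0.0, -0.194, 0.981, 0.0]
wrist_force: [-4.7, -5.2, 10.1]
opening: 0.0161
grasp_force: 30.0
```

drive_tool(increments=[{"offset": [0, 0, -0.004], "spin": 0}, {"offset": [0, 0, 0], "spin": 0}, {"offset": [0, 0, 0], "spin": 0}, {"offset": [0, 0, 0], "spin": 0}, {"offset": [0, 0, 0], "spin": 0}, {"offset": [0, 0, 0], "spin": 0}], hand=-0.2)

```text
time_s: 16.67
ee_pos: [0.5016, 0.095, 0.134]
ee_rot: [0.0, -0.194, 0.981, 0.0]
wrist_force: [-0.2, -1.1, -0.4]
opening: 0.0531
grasp_force: 0.0
```

drive_tool(increments=[{"offset": [0, 0, -0.01], "spin": 0}, {"offset": [0, 0, -0.04], "spin": 0}, {"offset": [0, 0, -0.08], "spin": 0}, {"offset": [0, 0, -0.12], "spin": 0}, {"offset": [0, 0, -0.12], "spin": 0}, {"offset": [0, 0, -0.08], "spin": 0}, {"offset": [0, 0, 0], "spin": 0}, {"offset": [0, 0, 0], "spin": 0}, {"offset": [0, 0, 0], "spin": 0}])

```text
time_s: 17.42
ee_pos: [0.501, 0.0946, 0.2463]
ee_rot: [-0.0, -0.194, 0.981, 0.0]
wrist_force: [0.8, 0.8, -0.3]
opening: 0.0552
grasp_force: 0.0
```

```bash
python3 - <<'E'
from h import *
c=cal("wrist");im,d=viewer.read_camera("wrist");save("w4",im);P=cloud("wrist",d,c)
Q=P[(d>0)&(P[...,2]>.125)&(P[...,2]<.165)&(np.hypot(P[...,0]-.502,P[...,1]-.0945)<.03)]
Q=Q[Q[:,2]>np.percentile(Q[:,2],95)-.005]
print(len(Q),np.median(Q,0),cv2.minAreaRect(Q[:,:2].astype(np.float32)))
G=np.c_[Q[:,:2]-Q[:,:2].mean(0),np.ones(len(Q))];print("tilt/plane",np.linalg.lstsq(G,Q[:,2],rcond=None)[0])
r=P[(d>0)&(P[...,2]>.086)&(P[...,2]<.096)&(abs(np.hypot(P[...,0]-.502,P[...,1]-.0945)-.108)<.004)];print("rim z",np.median(r[:,2]))
E
```

```text
1161 [0.50070724 0.09445933 0.14728304] ((0.5017645359039307, 0.09469535946846008), (0.04588572308421135, 0.015692852437496185), 22.883724212646484)
tilt/plane [0.00438514 0.00042192 0.14724257]
rim z 0.08971996499441065
```

View pics/w4.png

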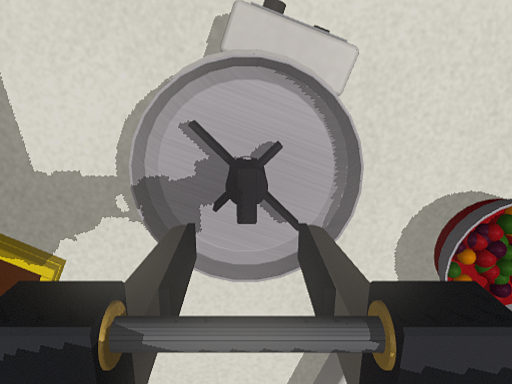

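The stirrer is on the shaft at (246,180), upright. Its top is at z = 0.147 m (0.148 m means home) and it is released.

```bash
python3 -c "
from h import *
print(job.close_job())"
```

```text
the job is handed in; nothing more can be done
None
```

The stirrer is fitted on the drive shaft, fully home on the collar with its slots over the pin, upright and released. The wrist camera put its top at 0.147 m (home is 0.148 m), and the job was handed in at about 17.5 s.

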